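# Pry the spring clip off the roller spindle

### The job

Free the white roller for servicing: take the red-handled hooked pick from its black cradle, hook it in the loop of the brass spring clip and pry the clip sideways out of the spindle groove, so that it ends up lying in the grey catch tray. Work the clip with the pick only, never with the fingers, then lay the pick back in its cradle as it lay before, hook end in front and hanging down, and leave the other things on the worktop alone.

Things in the scene. Friction and masses are not known exactly. Their poses are not given: they have to be found in the camera images.
- stand: Fixed roller stand: grey catch tray 165x130 mm, walls 12 mm high, floor 5 mm thick, reaching from x=-115 to +50 mm of the spindle. Origin: spindle axis at the underside, z up. On it an upright white roller, 34 mm across, top at z=70 mm; above it the spindle's 14 mm thick groove (z=70 to 76.5) and a steel head 24 mm across, top at z=85.5.
- groove (a point): Point on the vertical spindle axis inside the groove, 72 mm above the worktop.
- clip: Brass spring clip, 4 mm thick, level in the groove on the roller's top. Origin: on the spindle axis, underside. Sprung jaws grip the groove and open to clip +x; a pull loop points to clip -x, roughly to the robot. Pulled level along -x the jaws snap free within 25 mm at 4 to 7 N. Then it tips and drops off the hook: keep the hook deep in the loop (12 mm through) and draw it clear of the roller.
- clip_loop (a point): Middle of the pull loop's opening, 25.5 mm from the clip's origin along clip -x, at mid thickness. The opening is 20 mm long (x) and 13 mm wide (y), wire 4 mm thick; its outer wire lies 12 mm beyond this point and nothing stands under that outer half but the tray floor. The roller reaches to 8.5 mm from this point.
- pick: Loose hooked pick, 155 mm long, about 70 g. Origin: middle of the place to grip, on its long axis. +x runs to the hook, z up. Red handle, flat sides 14 mm apart (y), 18 mm high, from x=-60 to +32 mm; steel shank 5.6 mm thick on to x=95, where it bends square down. It lies in the cradle, origin about 45 mm above the worktop; grip it across y between the two posts.
- pick_tip (a point): Tip of the hook: 95 mm ahead (+x) of the pick's origin and 25.3 mm below it. The down-turned part is 5.6 mm thick with a round end.
- cradle: Fixed black cradle: base 125x60x6 mm with two notched posts 12 mm thick at x=-45 and +45 mm, their ears flared. The rear notch (x=-45) takes the handle, floor 36 mm high and 20 mm wide; the front one takes the shank, floor 42 mm high and 14 mm wide; ears rise about 13 mm above the floors. Origin: underside centre, +x the way the hook points.
- cradle_seat (a point): Where the pick's origin lies when the pick rests in the cradle: 45 mm above the cradle's origin.
- dust_brush: Flat dusting brush, 36x175x11 mm, loose bystander. Origin under its centre.
- strata_block: Brown layered model block, 95x55x45 mm, loose bystander. Origin under its centre.
- loupe: Folding brass hand lens, 27x70x10 mm, loose bystander. Origin under its centre.
- calcite: Pale cobble, 69x105x68 mm, loose bystander. Origin under its centre.
- sulphur: Small yellow rock, 50x59x43 mm, loose bystander. Origin under its centre.

How it is judged:
By the outcome, as a careful person would: the job done as asked, in the order asked, and still so for the second after the job is handed in, with the robot touching nothing.
It also fails if it takes over 48 s, if anything falls off the work surface, if the arm or the gripper's body presses on something with over 40 N, if the wrist force passes 120 N, or if a joint passes its speed limit or range.

### The arm

A 6-joint arm with a two-finger parallel gripper is mounted at the origin on a cart in front of the work surface, level with it; the furniture and walls round the work are solid. World frame = base frame: x ahead of the robot, y to its left, z up, the work surface at z = 0. Lengths are in m, angles in degrees, forces in N, time in s.
With the tool pointing down it reaches from about 0.4 to 0.825 m from the base axis. Payload 7 kg.
Tool frame: the origin (TCP) lies on the centre line of the jaws, within the pads' length; the fingertips stand r.tip_reach ahead of it and the grasp point (between the pads) is the TCP (r.tip_reach is the distance from the TCP to the fingertips, in m); z points along the fingers, y is the line along which they close (so a half turn about z gives the same grasp; the last joint's range is limited). The gripper opens to 88 mm and grips with 3 to 60 N. Pads are 19 mm wide; open, the fingers measure 130 mm over their backs; the gripper's body (78 mm by 193 mm) begins 47 mm behind the grasp point.
Start: joints at [-48.638, 20.546, 0.682, 0, -70.136, -16.507], TCP at [0.284, -0.612, 0.246] pointing down, gripper open.
Joint ranges: [-176.03, 176.03], [-82.01, 121.73], [-58.28, 71.71], [-173.87, 95.51], [-174.79, -0.11], [-173.66, 173.66]. Speed limits (degrees/s): [136.94, 136.94, 172.46, 180, 180, 180].

### API

Orientations are given as [roll, pitch, yaw] about the fixed x, y, z axes, in that order (R = Rz(yaw) Ry(pitch) Rx(roll)).
In Python, from plant import sensors, cams, r gives the robot as it stands.
- The arm moves only by the tool drive_tool, never from a script. Its argument "rows" is a list of rows, each an object of numbers: "fingers": the gripper's target within -1 to 1 (fully open at 1, half-way at 0, shut at -1); "x", "y", "z": the shift along the tool's x, y, z in m; "spin": the turn about the tool's z in rad. A call has 1 to 10 rows; each row is the pose to reach, as a shift and turn from the pose commanded when the call began, along the tool's axes at that moment; what a row does not reach only later rows make up. A row lasts 1/8 s, in which the tool goes at most 62.5 mm and 10.7 degrees, less where a joint would pass 70% of its speed; a pose out of reach is approached as far as the arm can. A call with a gripper value outside its range is refused whole. The fingers move at their own pace and stop on an object; "newtons" is the grip in N (left out, the last holds). Time passes only in rows, so rows that repeat a pose let the fingers close. It gives the time, the measured TCP pose, the force, the opening and the grip force at its end, in the units of the state.
- sensors.get_state(): the state, without advancing time (a new reading comes with each control period).
- cams.capture(name): name is "scene" or "top" or "wrist"; returns a dict with "pixels" (400x640x3 uint8, red, green, blue), "intrinsics" (3x3 intrinsics, pixels), "eye" and "orientation" of the camera in the world; the wrist camera has in their place "T_tool_cam" (4x4, takes a point from camera to tool coordinates, whose origin is the TCP and whose axes are the flange's). Camera axes: x right, y up, looking along -z (the intrinsics and any distortion apply to the point x, -y, -z); pixel columns grow to the right and rows downward; lengths in m; the calibration is good to about 2 mm. A picture is of the moment at which its call begins: read the wrist's pose just before it. There is no depth.
- r.close_job(): hands the job in; it is judged then, once.
The state is a dict: "time_s": time; "joints": joint angles; "qd": joint speeds; "joint_torque": joint torques, N m; "tcp_pos": TCP position; "eef_rot": TCP orientation; "contact_force": force on the tool from outside, world axes, zero at the start; "moment": the same for the moment, N m; "gripper_width": finger opening in m; "gripper_force": force on a finger pad.
Only numpy, scipy, OpenCV 4.12 (cv2) and the standard library are available. Lean on these libraries where they do the work, as an engineer would, in place of code of your own. Each camera call takes 0.05 s, during which the arm holds its last target. There are 200 camera calls.

## Working session

There is one attempt and no reset: what is moved stays moved. The work goes in short steps, Python scripts to look and compute and a tool call to move; the robot and the scene stay as the last step left them, time stands still between calls to the robot, and variables do not carry over. Pictures are saved under pics/ and viewed, at most 10 in all, crops included, and the job is handed in when it is done.

Besides the shell and the picture viewer there is one more tool, called after "Request:" as a command line: name --argument value ..., lists and objects as JSON in quotes. drive_tool: Moves the arm, as the interface text tells. Its arguments: {"type":"object","properties":{"rows":{"type":"array"},"newtons":{"type":"number"}},"required":["rows"]}

```bash
mkdir -p pics; cat > h.py <<'E'
import numpy as np, cv2
from scipy.spatial.transform import Rotation as R
from plant import sensors, cams, r
def snap(n,f):
    s=sensors.get_state(); d=cams.capture(n); cv2.imwrite('pics/'+f,d['pixels'][:,:,::-1]); d.pop('pixels')
    return s,d
E
python3 - <<'E'
from h import *
import pickle
o={}
for n in ('scene','top'):
    s,d=snap(n,n+'0.png'); o[n]=d; print(n,d)
pickle.dump(o,open('cams.pkl','wb'))
print(s, r.tip_reach)
E
```

```text
scene {'intrinsics': array([[380.63671949,   0.        , 322.97934809],
       [  0.        , 380.63671949, 200.17115818],
       [  0.        ,   0.        ,   1.        ]]), 'eye': array([-0.49060585, -0.64944051,  0.59361983]), 'orientation': array([ 66.44483922,   1.44313354, -50.36091119])}
top {'intrinsics': array([[385.17389837,   0.        , 319.44995519],
       [  0.        , 385.17389837, 200.77303282],
       [  0.        ,   0.        ,   1.        ]]), 'eye': array([0.24780911, 0.10697639, 1.17882366]), 'orientation': array([  7.47830621,   0.12442477, -89.78558722])}
{'time_s': 0.05, 'joints': array([-4.86386596e+01,  2.05893717e+01,  6.35283569e-01, -1.87864448e-02,
       -7.01362329e+01, -1.65073641e+01]), 'qd': array([ 0.07084708, -0.0100217 ,  0.09023878, -0.01667194, -0.06210801,
       -0.05151699]), 'joint_torque': array([-2.19550420e-03, -5.84668493e+01,  2.94060391e+01,  7.02602550e+00,
        1.03108602e-02, -8.98038184e-05]), 'tcp_pos': array([ 0.2834986 , -0.61208798,  0.24466162]), 'eef_rot': array([ 1.79908383e+02, -8.73314210e-03, -1.55152414e+02]), 'contact_force': array([-0.51380118, -0.55906208,  0.19302862]), 'moment': array([-0.03231293, -0.00245248,  0.02440287]), 'gripper_force': 0.0, 'gripper_width': 0.08785239743195083} 0.019
```

View pics/top0.png

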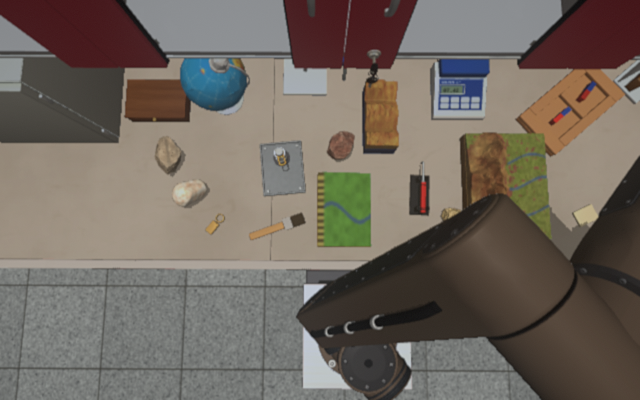

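View pics/scene0.png

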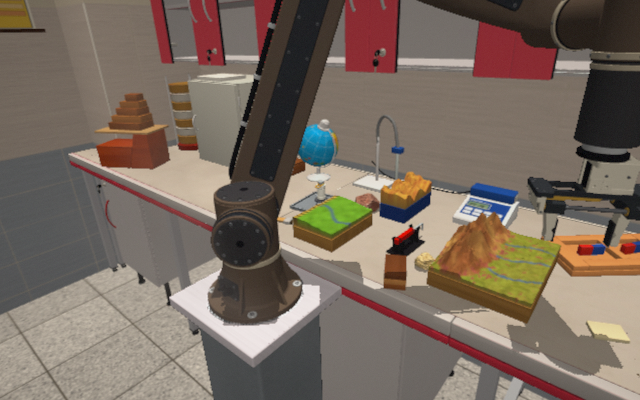

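The top view shows the cradle at about (420,194) with the hook pointing up (+x), and the stand at about (282,167). I'll enlarge both.

```bash
python3 - <<'E'
import cv2,numpy as np
im=cv2.imread('pics/top0.png')
a=cv2.resize(im[130:205,255:311],None,fx=7,fy=7,interpolation=cv2.INTER_CUBIC)
b=cv2.resize(im[150:225,395:451],None,fx=7,fy=7,interpolation=cv2.INTER_CUBIC)
cv2.imwrite('pics/c1.png',np.hstack([a,b]))
E
```

```text
(no output)
```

View pics/c1.png

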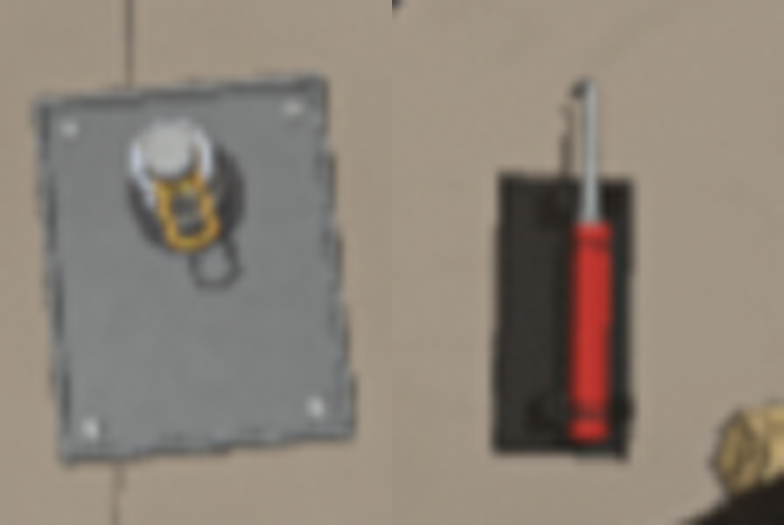

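```bash
cat >> h.py <<'E'
def ray(d,u,v,z):
    K=d['intrinsics']; M=R.from_euler('xyz',d['orientation'],degrees=True).as_matrix()
    p=np.array([(u-K[0,2])/K[0,0],-(v-K[1,2])/K[1,1],-1]); w=M@p
    return d['eye']+w*(z-d['eye'][2])/w[2]
E
python3 - <<'E'
from h import *
import pickle
d=pickle.load(open('cams.pkl','rb'))['top']
def P(n,u,v,z,b=0):
    if b:u-=392
    q=ray(d,(u+.5)/7-.5+(395 if b else 255),(v+.5)/7-.5+(150 if b else 130),z); print(n,q.round(4)); return q
c=[P('t',*a,.012) for a in((37,98),(325,80),(352,436),(64,460))]; c=np.array(c)
x=c[0]+c[1]-c[2]-c[3]; print('center',c.mean(0),'yaw',np.degrees(np.arctan2(x[1],x[0])),np.linalg.norm(x)/2)
P('head',168,150,.0855);P('loop',188,212,.074);P('outer',195,247,.074)
c=[P('c',*a,.006,1) for a in((500,175),(632,178),(628,457),(492,452))]; c=np.array(c)
x=c[0]+c[1]-c[2]-c[3]; print('center',c.mean(0),'yaw',np.degrees(np.arctan2(x[1],x[0])),np.linalg.norm(x)/2)
P('h1',592,225,.05,1);P('h0',590,438,.05,1);P('tip',590,80,.048,1)
E
```

```text
t [0.5802 0.2965 0.012 ]
t [0.5888 0.1683 0.012 ]
t [0.4284 0.1549 0.012 ]
t [0.4173 0.2808 0.012 ]
center [0.5036644  0.22514378 0.012     ] yaw 5.14888782082465 0.16229187350736118
head [0.5371 0.2295 0.0855]
loop [0.5135 0.2219 0.074 ]
outer [0.4986 0.2188 0.074 ]
c [ 0.4846 -0.17    0.006 ]
c [ 0.4834 -0.2284  0.006 ]
c [ 0.3595 -0.2225  0.006 ]
c [ 0.3615 -0.1632  0.006 ]
center [ 0.42224567 -0.19603465  0.006     ] yaw -2.9322319769157152 0.12364618143385128
h1 [ 0.4542 -0.1981  0.05  ]
h0 [ 0.3633 -0.1944  0.05  ]
tip [ 0.5177 -0.1998  0.048 ]
```

```bash
cat >> h.py <<'E'
def to(p,yaw,p0=None,yaw0=None):
    """shift in tool axes (tool down) and spin from p0,yaw0 (default measured)"""
    s=sensors.get_state()
    if p0 is None: p0=s['tcp_pos']
    if yaw0 is None: yaw0=s['eef_rot'][2]
    M=R.from_euler('xyz',[180,0,yaw0],degrees=True).as_matrix()
    sh=M.T@(np.array(p)-p0); sp=-np.radians((yaw-yaw0+180)%360-180)
    return sh.round(4),round(sp,4)
E
python3 - <<'E'
from h import *
s,d=snap('wrist','w0.png'); print(d)
a=[.4225,-.1965,.15]
for y in (-2.7,177.3): print(to(a,y,[.284,-.612,.246],-155.15))
E
```

```text
{'intrinsics': array([[295.95489511,   0.        , 321.78994661],
       [  0.        , 295.95489511, 203.06722798],
       [  0.        ,   0.        ,   1.        ]]), 'T_tool_cam': array([[ 1.17726031e-03,  9.56073270e-01,  2.93125427e-01,
         7.98947509e-02],
       [ 9.99999168e-01, -1.28018004e-03,  1.59271725e-04,
         1.80455584e-05],
       [ 5.27528759e-04,  2.93124995e-01, -9.56073982e-01,
        -1.39504586e-01],
       [ 0.00000000e+00,  0.00000000e+00,  0.00000000e+00,
         1.00000000e+00]])}
(array([-0.3003,  0.3188,  0.096 ]), np.float64(-2.6608))
(array([-0.3003,  0.3188,  0.096 ]), np.float64(0.4808))
```

Request:
drive_tool --rows '[{"x": -0.03, "y": 0.03, "z": 0.0, "spin": -0.18, "fingers": 1}, {"x": -0.06, "y": 0.064, "z": 0.0, "spin": -0.36, "fingers": 1}, {"x": -0.1, "y": 0.106, "z": 0.0, "spin": -0.54, "fingers": 1}, {"x": -0.14, "y": 0.149, "z": 0.0, "spin": -0.72, "fingers": 1}, {"x": -0.18, "y": 0.191, "z": 0.0, "spin": -0.9, "fingers": 1}, {"x": -0.22, "y": 0.234, "z": 0.0, "spin": -1.08, "fingers": 1}, {"x": -0.25, "y": 0.265, "z": 0.01, "spin": -1.26, "fingers": 1}, {"x": -0.275, "y": 0.29, "z": 0.02, "spin": -1.44, "fingers": 1}, {"x": -0.29, "y": 0.31, "z": 0.025, "spin": -1.62, "fingers": 1}, {"x": -0.3, "y": 0.319, "z": 0.03, "spin": -1.8, "fingers": 1}]'

```text
time_s: 1.4
tcp_pos: [0.4219, -0.1956, 0.2154]
eef_rot: [-180.0, 0.0, -51.6]
contact_force: [0.5, -0.3, -0.2]
gripper_width: 0.0877
gripper_force: 0.0
```

Request:
drive_tool --rows '[{"spin": -0.18, "fingers": 1}, {"spin": -0.36, "fingers": 1}, {"spin": -0.54, "fingers": 1}, {"spin": -0.72, "fingers": 1}, {"spin": -0.86, "fingers": 1}, {"spin": -0.86, "fingers": 1}, {"spin": -0.86, "fingers": 1}]'

```text
invalid input
```

```bash
python3 - <<'E'
from h import *
s,d=snap('wrist','w1.png'); print(s['tcp_pos'],s['eef_rot'])
s,d=snap('top','t1.png')
im=cv2.imread('pics/w1.png'); t=cv2.imread('pics/t1.png')
cv2.imwrite('pics/c2.png',np.hstack([cv2.resize(im,None,fx=1,fy=1),]))
E
```

```text
[ 0.42185727 -0.19563035  0.21539215] [-1.79994054e+02  7.18247411e-03 -5.15905578e+01]
```

View pics/w1.png

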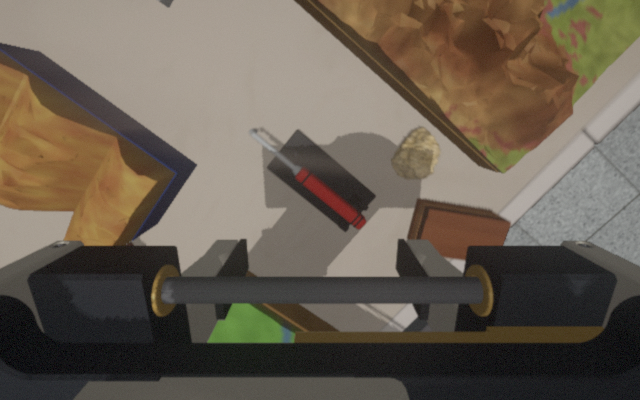

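```bash
cat >> h.py <<'E'
def wray(d,s,u,v,z):
    K=d['intrinsics'];T=d['T_tool_cam']; M=R.from_euler('xyz',s['eef_rot'],degrees=True).as_matrix()
    p=np.array([(u-K[0,2])/K[0,0],-(v-K[1,2])/K[1,1],-1]); w=M@T[:3,:3]@p; e=s['tcp_pos']+M@T[:3,3]
    return e+w*(z-e[2])/w[2]
def wproj(d,s,P):
    K=d['intrinsics'];T=d['T_tool_cam']; M=R.from_euler('xyz',s['eef_rot'],degrees=True).as_matrix()
    c=T[:3,:3].T@(M.T@(np.array(P)-s['tcp_pos'])-T[:3,3]); q=K@np.array([c[0],-c[1],-c[2]]); return q[:2]/q[2]
E
python3 - <<'E'
from h import *
s=sensors.get_state(); d=cams.capture('wrist')
for n,u,v,z in (('front',299,174,.05),('rear',361,223,.05),('hook',255,131,.048),('sul',415,152,.02),('blkTL',424,199,.045),('blkBL',409,250,.045),('baseTL',298,130,.006),('baseL',268,178,.006),('baseR',374,194,.006),('baseB',347,232,.006)):
    print(n,wray(d,s,u,v,z).round(4))
E
```

```text
front [ 0.4511 -0.1954  0.05  ]
rear [ 0.3647 -0.194   0.05  ]
hook [ 0.5123 -0.2027  0.048 ]
sul [ 0.3621 -0.29    0.02  ]
blkTL [ 0.3272 -0.2568  0.045 ]
blkBL [ 0.298  -0.2019  0.045 ]
baseTL [ 0.48   -0.2264  0.006 ]
baseL [ 0.4745 -0.1593  0.006 ]
baseR [ 0.3615 -0.2233  0.006 ]
baseB [ 0.3553 -0.1644  0.006 ]
```

Request:
drive_tool --rows '[{"x": 0, "y": 0, "z": 0, "spin": -0.18, "fingers": 1}, {"x": 0, "y": 0, "z": 0.01, "spin": -0.36, "fingers": 1}, {"x": 0, "y": 0, "z": 0.03, "spin": -0.54, "fingers": 1}, {"x": 0, "y": 0, "z": 0.05, "spin": -0.72, "fingers": 1}, {"x": 0, "y": 0, "z": 0.07, "spin": -0.86, "fingers": 1}, {"x": 0, "y": 0, "z": 0.08, "spin": -0.86, "fingers": 1}, {"x": 0, "y": 0, "z": 0.08, "spin": -0.86, "fingers": 1}]'

```text
time_s: 2.42
tcp_pos: [0.4214, -0.1973, 0.1353]
eef_rot: [180.0, 0.1, -3.0]
contact_force: [-0.1, -0.1, 0.3]
gripper_width: 0.0877
gripper_force: 0.0
```

```bash
python3 - <<'E'
from h import *
s,d=snap('wrist','w2.png'); print(s['tcp_pos'],s['eef_rot'])
im=cv2.imread('pics/w2.png'); hsv=cv2.cvtColor(im,cv2.COLOR_BGR2HSV)
m=((hsv[...,0]<8)|(hsv[...,0]>172))&(hsv[...,1]>170)&(hsv[...,2]>90)
m=m.astype(np.uint8); n,l,st,c=cv2.connectedComponentsWithStats(m); i=1+st[1:,4].argmax(); print(st[i],c[i])
x,y,w,h,_=st[i]
for v in (y+3,y+h//2,y+h-4):
    q=np.where(l[v]==i)[0]; u=q.mean(); print(v,q.min(),q.max(),wray(d,s,u,v,.052).round(4))
E
```

```text
[ 0.4214183  -0.19725722  0.13525702] [ 1.79993851e+02  7.26227931e-02 -3.02543139e+00]
[ 311  193   17   77 1158] [319.48704663 230.53713299]
196 312 327 [ 0.4381 -0.1967  0.052 ]
231 312 327 [ 0.4087 -0.1951  0.052 ]
266 314 327 [ 0.3769 -0.1942  0.052 ]
```

View pics/w2.png

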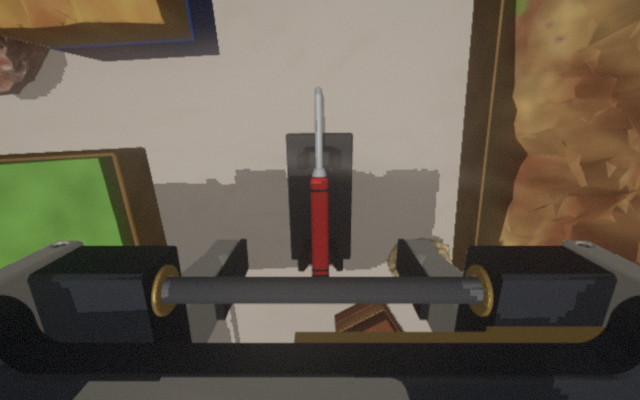

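Request:
drive_tool --rows '[{"x": 0.001, "y": -0.001, "z": 0.03, "spin": 0, "fingers": 1}, {"x": 0.001, "y": -0.001, "z": 0.06, "spin": 0, "fingers": 1}, {"x": 0.001, "y": -0.001, "z": 0.08, "spin": 0, "fingers": 0.5}, {"x": 0.001, "y": -0.001, "z": 0.09, "spin": 0, "fingers": 0}, {"x": 0.001, "y": -0.001, "z": 0.09, "spin": 0, "fingers": -1}, {"x": 0.001, "y": -0.001, "z": 0.09, "spin": 0, "fingers": -1}, {"x": 0.001, "y": -0.001, "z": 0.09, "spin": 0, "fingers": -1}, {"x": 0.001, "y": -0.001, "z": 0.09, "spin": 0, "fingers": -1}]' --newtons 50

```text
time_s: 3.48
tcp_pos: [0.4232, -0.196, 0.0461]
eef_rot: [-180.0, -0.1, -2.7]
contact_force: [0.2, -0.3, 0.0]
gripper_width: 0.0332
gripper_force: 0.0
```

Request:
drive_tool --rows '[{"x": 0, "y": 0, "z": 0, "spin": 0, "fingers": -1}, {"x": 0, "y": 0, "z": 0, "spin": 0, "fingers": -1}, {"x": 0, "y": 0, "z": 0, "spin": 0, "fingers": -1}, {"x": 0, "y": 0, "z": 0, "spin": 0, "fingers": -1}]'

```text
time_s: 3.98
tcp_pos: [0.4229, -0.196, 0.0456]
eef_rot: [180.0, -0.0, -2.7]
contact_force: [-0.7, 0.4, 1.6]
gripper_width: 0.0136
gripper_force: 50.0
```

Request:
drive_tool --rows '[{"x": 0, "y": 0, "z": -0.01, "spin": 0, "fingers": -1}, {"x": 0, "y": 0, "z": -0.03, "spin": 0, "fingers": -1}, {"x": 0, "y": 0, "z": -0.06, "spin": 0, "fingers": -1}, {"x": 0, "y": 0, "z": -0.09, "spin": 0, "fingers": -1}, {"x": 0, "y": 0, "z": -0.11, "spin": 0, "fingers": -1}, {"x": 0, "y": 0, "z": -0.11, "spin": 0, "fingers": -1}]'

```text
time_s: 4.72
tcp_pos: [0.4238, -0.196, 0.1574]
eef_rot: [-180.0, -0.2, -2.7]
contact_force: [0.5, 0.3, -1.3]
gripper_width: 0.0131
gripper_force: 50.0
```

```bash
python3 - <<'E'
from h import *
s=sensors.get_state(); print(s['tcp_pos'],s['gripper_width'],s['contact_force'])
print(to([.4178,.1947,.14],16))
s,d=snap('wrist','w3.png')
print(wproj(d,s,s['tcp_pos']+R.from_euler('xyz',s['eef_rot'],degrees=True).apply([.095,0,.0253])))
E
```

```text
[ 0.42378    -0.19603799  0.1574395 ] 0.013107001274893587 [ 0.49977997  0.2747079  -1.33680901]
(array([-0.0246, -0.39  ,  0.0174]), np.float64(-0.327))
[321.40944442  80.55446181]
```

Request:
drive_tool --rows '[{"x": -0.001, "y": -0.02, "z": 0, "spin": -0.01, "fingers": -1}, {"x": -0.004, "y": -0.06, "z": 0, "spin": -0.05, "fingers": -1}, {"x": -0.007, "y": -0.11, "z": 0, "spin": -0.09, "fingers": -1}, {"x": -0.01, "y": -0.165, "z": 0, "spin": -0.14, "fingers": -1}, {"x": -0.014, "y": -0.22, "z": 0, "spin": -0.18, "fingers": -1}, {"x": -0.017, "y": -0.275, "z": 0, "spin": -0.23, "fingers": -1}, {"x": -0.021, "y": -0.325, "z": 0.005, "spin": -0.28, "fingers": -1}, {"x": -0.023, "y": -0.36, "z": 0.01, "spin": -0.31, "fingers": -1}, {"x": -0.025, "y": -0.38, "z": 0.014, "spin": -0.327, "fingers": -1}, {"x": -0.025, "y": -0.39, "z": 0.017, "spin": -0.327, "fingers": -1}]'

```text
time_s: 6.02
tcp_pos: [0.4161, 0.195, 0.1377]
eef_rot: [180.0, 0.1, 16.0]
contact_force: [-0.4, 0.1, -1.1]
gripper_width: 0.0138
gripper_force: 50.0
```

Request:
drive_tool --rows '[{"x": 0, "y": 0, "z": 0, "spin": 0, "fingers": -1}, {"x": 0, "y": 0, "z": 0, "spin": 0, "fingers": -1}]'

```text
time_s: 6.28
tcp_pos: [0.4165, 0.1938, 0.1385]
eef_rot: [180.0, 0.0, 15.9]
contact_force: [-0.1, 0.3, -1.0]
gripper_width: 0.0135
gripper_force: 50.0
```

```bash
python3 - <<'E'
from h import *
s,d=snap('wrist','w4.png'); print(s['tcp_pos'],s['eef_rot'],s['gripper_width'])
print(wproj(d,s,s['tcp_pos']+R.from_euler('xyz',s['eef_rot'],degrees=True).apply([.095,0,.0253])))
im=cv2.imread('pics/w4.png')
cv2.imwrite('pics/c4.png',cv2.resize(im[10:130,260:400],None,fx=5,fy=5,interpolation=cv2.INTER_CUBIC))
s,d=snap('scene','s4.png'); im=cv2.imread('pics/s4.png')
E
```

```text
[0.41647294 0.19384425 0.13853459] [1.79990870e+02 2.05522817e-02 1.59320315e+01] 0.0135320251512717
[321.59262344  80.43563671]
```

View pics/c4.png

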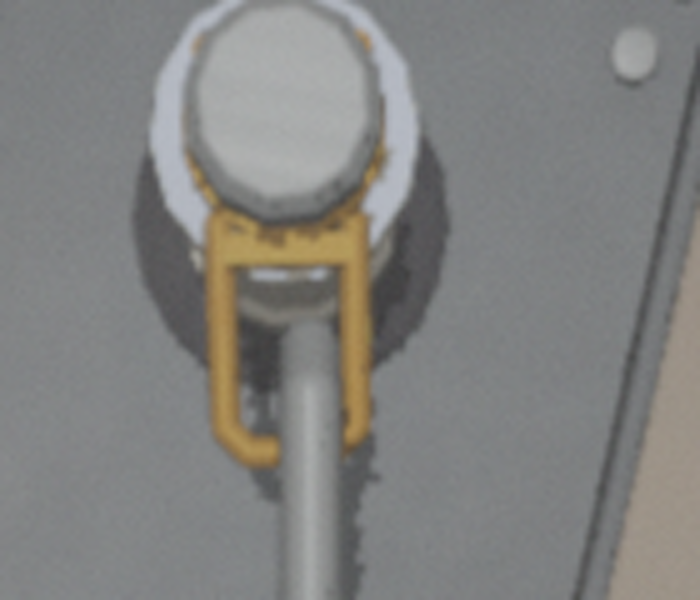

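The crop shows the loop below the steel head: opening centre about crop (290,352), wires at columns 222 and 355, the outer wire at row 450, and the hook's front end at (312,325), so the hook is a few mm too far to the right.

```bash
python3 - <<'E'
from h import *
s,d=snap('wrist','w5.png'); Rm=R.from_euler('xyz',s['eef_rot'],degrees=True)
f=lambda u,v,z: wray(d,s,260+(u+.5)/5-.5,10+(v+.5)/5-.5,z)
tool=lambda p: Rm.inv().apply(p-s['tcp_pos'])
for n,u,v,z in (('head',288,95,.0855),('openTop',290,268,.074),('openBot',291,437,.074),('outer',292,466,.074),('wl',222,350,.074),('wr',355,350,.074)):
    p=f(u,v,z); print(n,p.round(4),'tool',tool(p).round(4))
p=(wproj(d,s,s['tcp_pos']+Rm.apply([.0978,0,-.001]))-[260,10])*5; print('hook front',p, s['tcp_pos'])
# lateral of shank
for v in (330,590): print(tool(f(312,v,s['tcp_pos'][2]+.0028)).round(4))
E
```

```text
head [0.5365 0.2309 0.0855] tool [ 0.1254 -0.0026  0.0532]
openTop [0.5206 0.2263 0.074 ] tool [ 0.1088 -0.0025  0.0647]
openBot [0.5013 0.2207 0.074 ] tool [ 0.0887 -0.0025  0.0647]
outer [0.4979 0.2196 0.074 ] tool [ 0.0852 -0.0023  0.0647]
wl [0.5089 0.232  0.074 ] tool [ 0.0992 -0.0113  0.0647]
wr [0.5136 0.2157 0.074 ] tool [0.0992 0.0058 0.0647]
hook front [307.98140762 285.67996799] [0.4166036  0.19397803 0.13871808]
[ 0.0943  0.0002 -0.0028]
[ 0.0727  0.0002 -0.0028]
```

Request:
drive_tool --rows '[{"x": 0.002, "y": -0.0015, "z": 0.005, "spin": 0, "fingers": -1}, {"x": 0.004, "y": -0.0027, "z": 0.015, "spin": 0, "fingers": -1}, {"x": 0.004, "y": -0.0027, "z": 0.025, "spin": 0, "fingers": -1}, {"x": 0.004, "y": -0.0027, "z": 0.03, "spin": 0, "fingers": -1}, {"x": 0.004, "y": -0.0027, "z": 0.03, "spin": 0, "fingers": -1}]'

```text
time_s: 7.05
tcp_pos: [0.4194, 0.1982, 0.1079]
eef_rot: [180.0, 0.1, 16.0]
contact_force: [0.4, -0.3, -1.0]
gripper_width: 0.0129
gripper_force: 50.0
```

```bash
python3 - <<'E'
from h import *
s,d=snap('wrist','w6.png'); print(s['tcp_pos'],s['eef_rot'],s['contact_force'])
Rm=R.from_euler('xyz',s['eef_rot'],degrees=True)
c=np.array([.5110,.2235,.074]);ax=np.array([np.cos(np.radians(16)),np.sin(np.radians(16)),0])
tool=lambda p: Rm.inv().apply(p-s['tcp_pos'])
print('loop in tool',tool(c), 'loop px',(wproj(d,s,c)-[260,10])*5, 'hook tip px', (wproj(d,s,s['tcp_pos']+Rm.apply([.0918,0,.0253]))-[260,10])*5)
im=cv2.imread('pics/w6.png')
cv2.imwrite('pics/c6.png',cv2.resize(im[10:130,260:400],None,fx=5,fy=5,interpolation=cv2.INTER_CUBIC))
E
```

```text
[0.41937143 0.19819645 0.10794223] [1.79956063e+02 6.74177863e-02 1.59990146e+01] [ 0.42466458 -0.31849906 -1.03898208]
loop in tool [0.09509353 0.00090534 0.03383107] loop px [316.28619825 359.27313342] hook tip px [307.93324156 385.3363741 ]
```

View pics/c6.png

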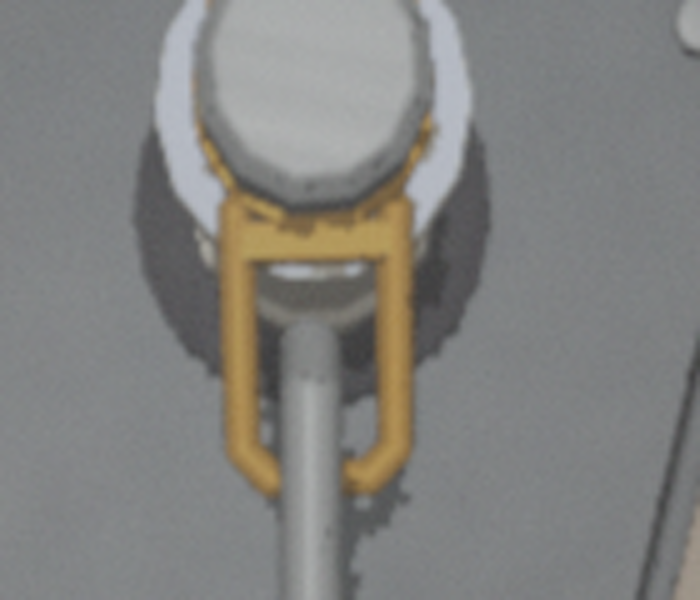

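The opening now spans columns 258–378 and rows 262–465, with the hook at column 312. It is centred within 1 mm sideways and about 3 mm outward of the loop's middle, so I can descend.

Request:
drive_tool --rows '[{"x": 0, "y": 0.0007, "z": 0.004, "spin": 0, "fingers": -1}, {"x": 0, "y": 0.0007, "z": 0.009, "spin": 0, "fingers": -1}, {"x": 0, "y": 0.0007, "z": 0.014, "spin": 0, "fingers": -1}, {"x": 0, "y": 0.0007, "z": 0.019, "spin": 0, "fingers": -1}, {"x": 0, "y": 0.0007, "z": 0.024, "spin": 0, "fingers": -1}, {"x": 0, "y": 0.0007, "z": 0.024, "spin": 0, "fingers": -1}]'

```text
time_s: 7.85
tcp_pos: [0.4196, 0.1976, 0.0841]
eef_rot: [180.0, 0.0, 16.0]
contact_force: [-0.1, -0.5, -1.2]
gripper_width: 0.0137
gripper_force: 50.0
```

Request:
drive_tool --rows '[{"x": -0.002, "y": 0, "z": 0, "spin": 0, "fingers": -1}, {"x": -0.005, "y": 0, "z": 0, "spin": 0, "fingers": -1}, {"x": -0.008, "y": 0, "z": 0, "spin": 0, "fingers": -1}, {"x": -0.011, "y": 0, "z": 0, "spin": 0, "fingers": -1}]' --newtons 60

```text
time_s: 8.35
tcp_pos: [0.4105, 0.196, 0.0854]
eef_rot: [-179.9, -0.2, 16.0]
contact_force: [5.5, 0.5, -1.6]
gripper_width: 0.0136
gripper_force: 60.0
```

Request:
drive_tool --rows '[{"x": -0.004, "y": 0, "z": 0.001, "spin": 0, "fingers": -1}, {"x": -0.008, "y": 0, "z": 0.001, "spin": 0, "fingers": -1}, {"x": -0.012, "y": 0, "z": 0.001, "spin": 0, "fingers": -1}, {"x": -0.016, "y": 0, "z": 0.001, "spin": 0, "fingers": -1}, {"x": -0.02, "y": 0, "z": 0.001, "spin": 0, "fingers": -1}, {"x": -0.024, "y": 0, "z": 0.001, "spin": 0, "fingers": -1}, {"x": -0.028, "y": 0, "z": 0.001, "spin": 0, "fingers": -1}]'

```text
time_s: 9.22
tcp_pos: [0.3821, 0.187, 0.0836]
eef_rot: [-180.0, 0.0, 16.0]
contact_force: [0.7, 0.6, -1.4]
gripper_width: 0.0133
gripper_force: 60.0
```

```bash
python3 - <<'E'
from h import *
s,d=snap('wrist','w7.png'); print(s['tcp_pos'],s['eef_rot'],s['contact_force'])
im=cv2.imread('pics/w7.png')
cv2.imwrite('pics/c7.png',cv2.resize(im[0:150,230:420],None,fx=4,fy=4,interpolation=cv2.INTER_CUBIC))
E
```

```text
[0.38206558 0.18696892 0.08357951] [-1.79999600e+02  1.77817803e-04  1.59964986e+01] [ 0.73623136  0.55096494 -1.44931396]
```

View pics/c7.png

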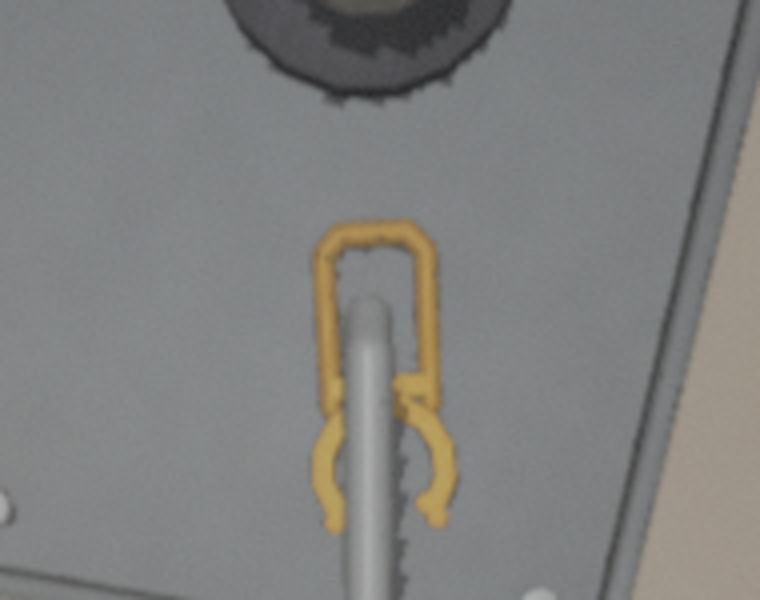

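The clip is out of the groove and has flipped: loop at (375,300), jaws at (380,470), over the open tray. It may still be falling, so I'll let time pass and measure it numerically.

Request:
drive_tool --rows '[{"x": 0, "y": 0, "z": 0, "spin": 0, "fingers": -1}, {"x": 0, "y": 0, "z": 0, "spin": 0, "fingers": -1}, {"x": 0, "y": 0, "z": 0, "spin": 0, "fingers": -1}]'

```text
time_s: 9.65
tcp_pos: [0.3824, 0.1871, 0.0836]
eef_rot: [180.0, -0.0, 16.0]
contact_force: [-0.2, -0.4, -0.1]
gripper_width: 0.0135
gripper_force: 60.0
```

```bash
cat > m.py <<'E'
from h import *
import sys
s,d=snap('wrist',sys.argv[1]); print(s['time_s'],s['tcp_pos'],s['contact_force'])
def blob(f):
    hsv=cv2.cvtColor(cv2.imread('pics/'+f),cv2.COLOR_BGR2HSV)
    m=cv2.inRange(hsv,(12,100,70),(28,255,255))[:190,220:430]
    n,l,st,c=cv2.connectedComponentsWithStats(m)
    for i in range(1,n):
        if st[i,4]>30: print(f,st[i]+[220,0,0,0,0],c[i]+[220,0])
    ys,xs=np.where(m); 
    for v in range(ys.min(),ys.max(),6):
        q=xs[ys==v]+220
        if len(q): print(v,q.min(),q.max(),end='; ')
    print()
for f in sys.argv[1:]: blob(f)
E
python3 m.py w8.png w7.png
```

```text
9.65 [0.382433   0.18710172 0.08355255] [-0.24174323 -0.39417972 -0.10946402]
w8.png [308  56  36  77 909] [325.1980198   91.57645765]
56 316 332; 62 309 338; 68 309 338; 74 309 338; 80 309 338; 86 310 339; 92 310 339; 98 311 339; 104 312 338; 110 310 342; 116 308 343; 122 309 342; 128 312 340; 
w7.png [308  55  36  78 907] [325.25027563  91.34068357]
55 328 331; 61 310 337; 67 309 338; 73 309 338; 79 309 338; 85 310 339; 91 310 339; 97 311 339; 103 311 338; 109 310 341; 115 309 342; 121 309 342; 127 312 340;
```

The clip lies still and flat on the tray floor (same blob 0.4 s later, with its size matching floor depth). The hook has not slipped in the grip: its front is at row 74–75 as before. Next I lift and return.

Request:
drive_tool --rows '[{"x": 0, "y": 0, "z": -0.02, "spin": 0, "fingers": -1}, {"x": 0, "y": 0, "z": -0.045, "spin": 0, "fingers": -1}, {"x": 0.01, "y": 0.005, "z": -0.07, "spin": 0, "fingers": -1}, {"x": 0.025, "y": 0.02, "z": -0.075, "spin": 0.02, "fingers": -1}, {"x": 0.03, "y": 0.05, "z": -0.075, "spin": 0.06, "fingers": -1}, {"x": 0.02, "y": 0.1, "z": -0.075, "spin": 0.1, "fingers": -1}, {"x": 0.005, "y": 0.15, "z": -0.075, "spin": 0.15, "fingers": -1}, {"x": -0.01, "y": 0.2, "z": -0.075, "spin": 0.2, "fingers": -1}, {"x": -0.025, "y": 0.25, "z": -0.075, "spin": 0.25, "fingers": -1}, {"x": -0.035, "y": 0.28, "z": -0.075, "spin": 0.3, "fingers": -1}]'

```text
time_s: 10.95
tcp_pos: [0.4254, -0.0938, 0.1585]
eef_rot: [180.0, 0.0, -1.4]
contact_force: [-0.5, -0.3, -0.6]
gripper_width: 0.0136
gripper_force: 60.0
```

```bash
python3 - <<'E'
from h import *
s=sensors.get_state(); print(s['tcp_pos'],s['eef_rot'])
print(to([.4229,-.196,.14],-2.7))
E
```

```text
[ 0.42538451 -0.09376928  0.15852932] [ 1.79996749e+02  7.77031078e-03 -1.36991929e+00]
(array([-0.    ,  0.1023,  0.0185]), np.float64(0.0232))
```

Request:
drive_tool --rows '[{"x": 0, "y": 0.03, "z": 0, "spin": 0.01, "fingers": -1}, {"x": 0, "y": 0.065, "z": 0, "spin": 0.023, "fingers": -1}, {"x": 0, "y": 0.09, "z": 0, "spin": 0.023, "fingers": -1}, {"x": 0, "y": 0.1, "z": 0.005, "spin": 0.023, "fingers": -1}, {"x": 0, "y": 0.1, "z": 0.02, "spin": 0.023, "fingers": -1}, {"x": 0, "y": 0.1, "z": 0.02, "spin": 0.023, "fingers": -1}, {"x": 0, "y": 0.1, "z": 0.02, "spin": 0.023, "fingers": -1}]'

```text
time_s: 11.82
tcp_pos: [0.424, -0.1914, 0.1388]
eef_rot: [180.0, 0.0, -2.5]
contact_force: [0.4, 1.2, -0.1]
gripper_width: 0.0135
gripper_force: 60.0
```

```bash
python3 - <<'E'
from h import *
for i in range(3):
    s,d=snap('wrist','w9.png'); print(s['tcp_pos'],s['eef_rot'][2],to([.4229,-.196,.0456],-2.7))
im=cv2.imread('pics/w9.png')
cv2.imwrite('pics/c9.png',cv2.resize(im[50:290,230:410],None,fx=2.5,fy=2.5,interpolation=cv2.INTER_CUBIC))
E
```

```text
[ 0.42398752 -0.19144143  0.13879934] -2.4729361845022524 (array([-0.001 ,  0.0046,  0.0934]), np.float64(0.0041))
[ 0.42413318 -0.19144334  0.13895086] -2.4658925182630926 (array([-0.0011,  0.0046,  0.0935]), np.float64(0.0041))
[ 0.42421082 -0.19145053  0.13906479] -2.467617847647024 (array([-0.0011,  0.0046,  0.0934]), np.float64(0.0039))
```

View pics/c9.png

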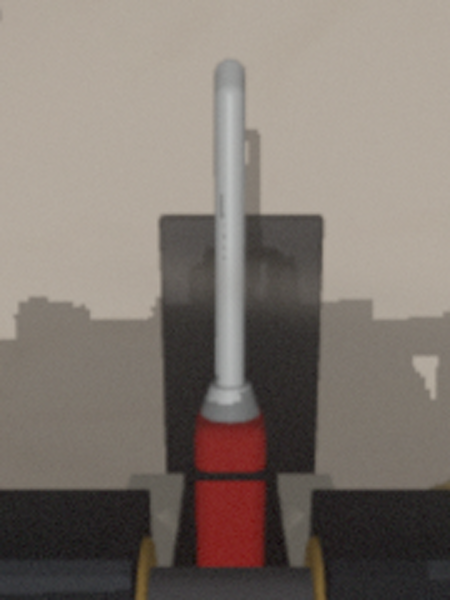

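The pick lies straight above the cradle: shank at column 230, cradle base centre at column 241. That matches the 4.6 mm sideways correction.

Request:
drive_tool --rows '[{"x": -0.001, "y": 0.003, "z": 0.02, "spin": 0.004, "fingers": -1}, {"x": -0.001, "y": 0.0045, "z": 0.045, "spin": 0.004, "fingers": -1}, {"x": -0.001, "y": 0.0045, "z": 0.06, "spin": 0.004, "fingers": -1}, {"x": -0.001, "y": 0.0045, "z": 0.065, "spin": 0.004, "fingers": -1}, {"x": -0.001, "y": 0.0045, "z": 0.065, "spin": 0.004, "fingers": -1}, {"x": -0.001, "y": 0.0045, "z": 0.065, "spin": 0.004, "fingers": -1}]'

```text
time_s: 12.72
tcp_pos: [0.4231, -0.1962, 0.0743]
eef_rot: [180.0, -0.1, -2.7]
contact_force: [-0.2, -0.8, 0.1]
gripper_width: 0.0137
gripper_force: 60.0
```

```bash
python3 - <<'E'
from h import *
for i in range(2):
    s=sensors.get_state(); print(s['tcp_pos'],s['contact_force'],to([.4229,-.196,.0456],-2.7)); cams.capture('wrist')
E
```

```text
[ 0.42313903 -0.1961584   0.07428032] [-0.24363516 -0.82908944  0.08682481] (array([-0.0002, -0.0001,  0.0287]), np.float64(-0.0004))
[ 0.42311138 -0.19617682  0.07426564] [-0.05568108 -0.73258036 -0.31672987] (array([-0.0002, -0.0002,  0.0287]), np.float64(-0.0005))
```

Request:
drive_tool --rows '[{"x": 0, "y": 0, "z": 0.006, "spin": 0, "fingers": -1}, {"x": 0, "y": 0, "z": 0.012, "spin": 0, "fingers": -1}, {"x": 0, "y": 0, "z": 0.018, "spin": 0, "fingers": -1}, {"x": 0, "y": 0, "z": 0.023, "spin": 0, "fingers": -1}, {"x": 0, "y": 0, "z": 0.026, "spin": 0, "fingers": -1}, {"x": 0, "y": 0, "z": 0.028, "spin": 0, "fingers": -1}, {"x": 0, "y": 0, "z": 0.028, "spin": 0, "fingers": -1}]'

```text
time_s: 13.7
tcp_pos: [0.4225, -0.1962, 0.0457]
eef_rot: [180.0, 0.0, -2.7]
contact_force: [-1.4, -0.1, -0.2]
gripper_width: 0.0135
gripper_force: 60.0
```

Request:
drive_tool --rows '[{"x": 0, "y": 0, "z": 0.0005, "spin": 0, "fingers": -0.6}, {"x": 0, "y": 0, "z": 0.0005, "spin": 0, "fingers": -0.3}, {"x": 0, "y": 0, "z": 0.0005, "spin": 0, "fingers": 0.2}, {"x": 0, "y": 0, "z": 0.0005, "spin": 0, "fingers": 0.5}, {"x": 0, "y": 0, "z": 0.0005, "spin": 0, "fingers": 0.5}, {"x": 0, "y": 0, "z": 0.0005, "spin": 0, "fingers": 0.5}]'

```text
time_s: 14.45
tcp_pos: [0.4226, -0.1962, 0.0451]
eef_rot: [-180.0, -0.0, -2.7]
contact_force: [1.3, -0.3, 0.5]
gripper_width: 0.0617
gripper_force: 0.0
```

Request:
drive_tool --rows '[{"x": 0, "y": 0, "z": -0.01, "spin": 0, "fingers": 0.5}, {"x": 0, "y": 0, "z": -0.03, "spin": 0, "fingers": 0.5}, {"x": 0, "y": 0, "z": -0.06, "spin": 0, "fingers": 0.5}, {"x": 0, "y": 0, "z": -0.09, "spin": 0, "fingers": 0.5}, {"x": 0, "y": 0, "z": -0.12, "spin": 0, "fingers": 0.5}, {"x": 0, "y": 0, "z": -0.15, "spin": 0, "fingers": 0.5}, {"x": 0, "y": 0, "z": -0.15, "spin": 0, "fingers": 0.5}, {"x": 0, "y": 0, "z": -0.15, "spin": 0, "fingers": 0.5}]'

```text
time_s: 15.45
tcp_pos: [0.4222, -0.1961, 0.1952]
eef_rot: [-180.0, -0.0, -2.7]
contact_force: [-0.5, 0.0, -0.3]
gripper_width: 0.0652
gripper_force: 0.0
```

```bash
python3 - <<'E'
from h import *
s,d=snap('wrist','w10.png'); print(s['tcp_pos'],s['time_s'],s['gripper_width'])
snap('top','t10.png')
a=cv2.imread('pics/w10.png'); b=cv2.imread('pics/t10.png')
A=cv2.resize(a[80:290,220:420],None,fx=2,fy=2)
B=cv2.resize(b[130:205,255:311],(392*420//525,420),interpolation=cv2.INTER_CUBIC)
cv2.imwrite('pics/c10.png',np.hstack([A,B]))
E
```

```text
[ 0.42224594 -0.19605251  0.19516542] 15.45 0.0652015451435889
```

View pics/c10.png

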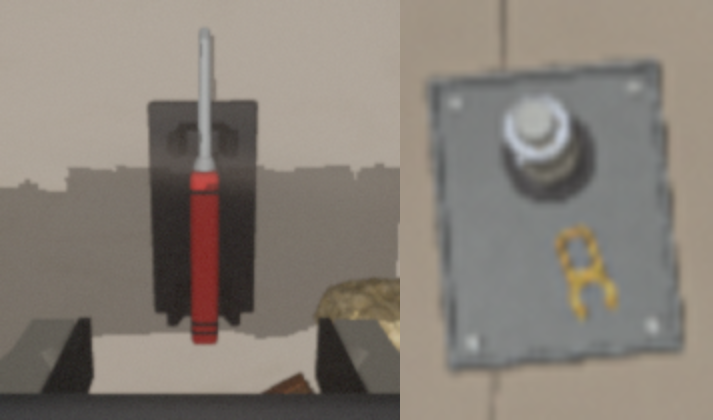

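The pick is back in both notches, straight, with its hook in front (shank at column 205). The clip lies flat inside the tray, at (585,272) in the right half. The arm is clear, so I'm handing in.

```bash
python3 -c "
from plant import r; print(r.close_job())"
```

```text
the job is handed in; nothing more can be done
None
```

The clip was pulled out with the pick and lies flat in the catch tray, the pick is back in its cradle with the hook in front, and I handed the job in at about 15.5 s of the 48 s allowed (no verdict came back).

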